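# Enable the tattoo-removal laser with its key

### The job

Switch the laser on: take the key with the square head out of the wooden block, push it fully home in the keyhole of the console's sloping panel, turn it clockwise as far as it goes, and let go of it there. Leave the round-headed key in its slot, and do not shift or tip the bottles and the mug.

Things in the scene. Friction and masses are not known exactly. Their poses are not given: they have to be found in the camera images.
- laser_key_mid (a point): Half-way point of the laser key (64 mm long, about 35 g), 32 mm above its blade tip. z: tip to head; x: thin side; y: width; alike either way round. From the tip: steel blade 24 mm long, 10 wide (y), 4 thick (x); round collar 22 mm across, 5 thick; square-cornered black head 35 tall, 32 wide (y), 10 thick (x). It stands upright in either slot of the block, its collar on the block's top.
- keyhole (a point): Centre of the keyhole's mouth, on the face of the round steel switch. Fixed frame: x up the slope, y left along the panel, z straight out of the panel (30 degrees off vertical, leaning to the robot). When off the slot runs along x: 12 by 5.5 mm, 28 deep, mouth flared to 17 by 10.5 over 4 mm. The blade goes in along -z; fully home, the collar lies on the face and the key's mid point is 8 mm out.
- key_switch (a joint): Angle of the switch's 28 mm rotor, rad: 0 off, 1.047 (60 degrees, end stop) on; grows clockwise as seen looking at the panel (a turn about -z of the keyhole frame). About 0.06 N m of friction, no spring: it stays where it is left. The blade has up to about 9 degrees of play in the slot either way.
- console: Fixed white laser console, 230 mm wide; origin on the table straight below the keyhole, which is 105 mm up. Its panel slopes 30 degrees up away from the robot and is flat for 85 mm down the slope from the keyhole, 105 mm up it and 115 mm to either side; nothing on it stands over 3 mm proud. Behind it the flat top is 160 mm high. A handpiece lies on its left side, 150 mm out and 95 mm up.
- key_block: Fixed wooden key block, 60 mm (x) by 140 mm (y) by 30 mm high; origin at the centre of its underside. Two upright slots, 40 mm either side of the centre along y, each 14.5 mm (y) by 6 mm (x) and 26 mm deep; a key stands in each, its wide side along y.
- cabinet_key_mid (a point): The other key, to be left alone, in the other slot: 51 mm long, same collar, round black head 26 mm in diameter and 8 mm thick. This point is half-way along it; z runs from blade tip to head.
- ink_bottle: Black ink bottle, 36 mm in diameter, 95 mm tall, standing in the row beyond the block (130 to 145 mm from the block's centre, away from the robot); origin at the centre of its underside.
- rinse_bottle: White bottle, 48 mm in diameter, 120 mm tall, in the same row; origin at the centre of its underside.
- mug: White mug, 72 mm in diameter, 85 mm tall, in the same row, handle away from the robot; origin at the centre of its underside.
Not all that is in view belongs to the job. Leave any orange look-alike of the part that bears laser_key_mid alone.

How it is judged:
By the outcome, as a careful person would: the job done as asked, in the order asked, and still so for the second after the job is handed in, with the robot touching nothing.
It also fails if it takes over 56 s, if anything falls off the work surface, if the arm or the gripper's body presses on something with over 40 N, if the wrist force passes 120 N, or if a joint passes its speed limit or range.

### The arm

A 7-joint arm with a two-finger parallel gripper is mounted at the origin on the work surface. World frame = base frame: x ahead of the robot, y to its left, z up, the work surface at z = 0. Lengths are in mm, angles in rad, forces in N, time in s.
With the tool pointing down it reaches from about 350 to 900 mm from the base axis. Payload 8.1 kg.
Tool frame: the origin (TCP) lies midway between the tips of the shut fingers; the grasp point (between the pads) lies 19 mm behind it (env.hold_point_z is the distance from the TCP to the grasp point, in mm); z points along the fingers, x is the direction in which the jaws open and shut, and the axes are right-handed (so a half turn about z gives the same grasp; the last joint's range is limited). The gripper opens to 85 mm and grips with 20 to 120 N. Pads are 22 mm wide; open, the fingers measure 114 mm over their backs; the gripper's body (76 mm by 85 mm) begins 54 mm behind the grasp point. The pads swing forward as they close: fully open they stand 13 mm farther back than shut.
Start: joints at [-1.246, 0.434, 0.025, 1.573, -0.012, 1.134, -0.075], TCP at [259.321, 568.677, 231.323] pointing down, gripper open.
Joint ranges: [-2.62, 2.62], [-0.44, 2.09], [-1.27, 1.32], [0.08, 2.57], [-1.32, 4.46], [0.12, 2], [-2.74, 2.74]. Speed limits (rad/s): [2.22, 2.22, 3.01, 3.01, 3.14, 3.14, 3.14].

### API

Orientations are given as a unit quaternion [w, x, y, z].
In Python, from workcell import env gives the robot as it stands.
- The arm moves only by the tool arm_command, never from a script. Its argument "plan" is a list of rows, each an object with "slide": the shift along the tool's x, y, z each as a share of 250 mm, from -1 to 1, a list of three; "yaw": the turn about the tool's z as a share of 90 degrees, from -1 to 1; "fingers": the closure, from 0 (fully open) to 1 (shut). A call has 1 to 20 rows; each row is the pose to reach, as a shift and turn from the pose commanded when the call began, along the tool's axes at that moment; what a row does not reach only later rows make up. A row lasts 1/12 s, in which the tool goes at most 41.7 mm and 7.16 degrees, less where a joint would pass 70% of its speed; a pose out of reach is approached as far as the arm can. A call with a number of a shift or a turn outside -1 to 1 is refused whole. A call with a gripper value outside its range is refused whole. The fingers move at their own pace and stop on an object; "grip_force" is the grip in N (left out, the last holds). Time passes only in rows, so rows that repeat a pose let the fingers close. It gives the time, the measured TCP pose, the force and the opening at its end, in the units of the state.
- env.observe(): the state, without advancing time (a new reading comes with each control period).
- env.read_camera(name): name is "side" or "top" or "wrist"; returns the picture (400x640x3 uint8, red, green, blue); there is no depth.
- env.camera_model(name): a dict with "fx", "fy", "cx", "cy" (pixels), "rvec" (rotation vector, rad) and "tvec" (3), from world to camera coordinates, as OpenCV has them. Camera axes: x right, y down, z forward; pixel columns grow to the right and rows downward; lengths in mm; the calibration is good to about 2 mm. The wrist camera is an equidistant fisheye: a pixel r from the principal point sees the ray r / f radians off the axis. A picture is of the moment at which its call begins: read the wrist's pose just before it. camera_model takes no time and is no camera call; for the wrist camera it gives the pose at the moment of the call.
- env.close_job(): hands the job in, once; it reports no verdict.
The state is a dict: "time_s": time; "joint_positions": joint angles; "dq": joint speeds; "joint_efforts": joint torques, N m; "tool_pos": TCP position; "eef_rot": TCP orientation; "contact_force": force on the tool from outside, world axes, zero at the start; "wrist_torque": the same for the moment, N m; "finger_gap": finger opening in mm.
Only numpy, scipy, OpenCV 4.12 (cv2) and the standard library are available. Lean on these libraries where they do the work, as an engineer would, in place of code of your own. Each camera call takes 0.05 s, during which the arm holds its last target. There are 200 camera calls.

## Working session

There is one attempt and no reset: what is moved stays moved. The work goes in short steps, Python scripts to look and compute and a tool call to move; the robot and the scene stay as the last step left them, time stands still between calls to the robot, and variables do not carry over. Pictures are saved under pics/ and viewed, about 8 in all and at most 12, crops included, and the job is handed in when it is done.

Besides the shell and the picture viewer there is one more tool, called after "Emit:" as name([rows], argument=value, ...), one row to a line, values as JSON. arm_command: Moves the arm, as the interface text tells. Shift numbers are shares of 250 mm and turn numbers shares of 90 degrees, none past 1 either way. Its arguments: {"type":"object","properties":{"plan":{"type":"array"},"grip_force":{"type":"number"}},"required":["plan"]}

```bash
mkdir -p pics; ls; python3 - <<'E'
from workcell import env
import cv2,numpy as np
s=env.observe();print({k:np.round(v,3).tolist() for k,v in s.items()},env.hold_point_z)
for n in("top","side","wrist"):
    m=env.camera_model(n);print(n,{k:np.round(v,3).tolist() for k,v in m.items()if k!="name"} if 1 else m)
    cv2.imwrite(f"pics/{n}0.png",env.read_camera(n)[:,:,::-1])
E
```

```text
pics
{'time_s': 0.0, 'joint_positions': [-1.246, 0.435, 0.025, 1.574, -0.012, 1.134, -0.075], 'dq': [-0.0, 0.001, 0.001, 0.001, -0.001, 0.001, -0.001], 'joint_efforts': [-0.0, -67.047, 1.025, -31.621, 0.016, 0.012, -0.0], 'tool_pos': [259.123, 568.187, 230.524], 'eef_rot': [0.001, 0.841, 0.541, -0.001], 'contact_force': [0.161, -0.21, 0.023], 'wrist_torque': [-0.024, -0.01, -0.014], 'finger_gap': 85.548} 18.700000000000003
top {'fx': 374.786, 'fy': 374.786, 'cx': 321.147, 'cy': 199.783, 'rvec': [2.138, -2.098, 0.17], 'tvec': [-8.268, 624.273, 993.619]}
side {'fx': 481.807, 'fy': 481.807, 'cx': 319.935, 'cy': 197.83, 'rvec': [2.102, -0.331, 0.212], 'tvec': [-570.961, 177.575, 1160.609]}
wrist {'fx': 309.707, 'fy': 309.707, 'cx': 316.001, 'cy': 200.587, 'rvec': [-2.401, -1.545, -0.254], 'tvec': [-624.761, -41.822, 380.281]}
```

View pics/top0.png

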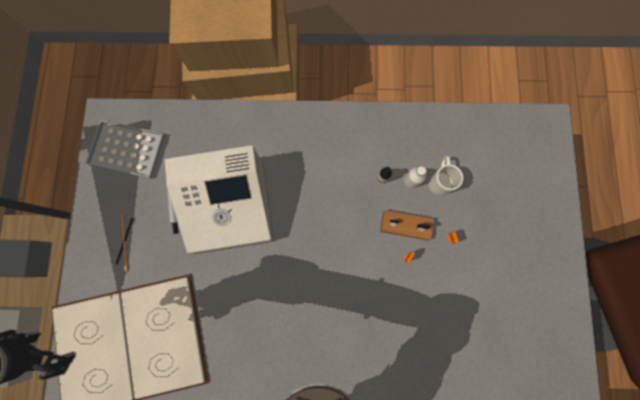

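View pics/side0.png

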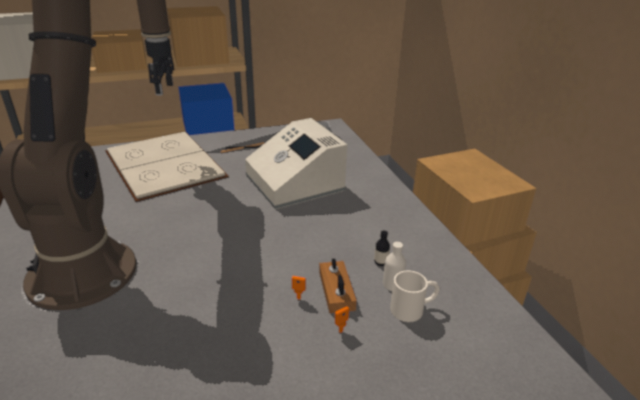

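Top: block at (408,224) with keys at (395,221) and (424,226). The orange decoys are at (409,257) and (453,237), and the keyhole is at about (221,216). Side: key heads at (334,264) and (341,285), decoys at (299,286) and (342,319), switch at (281,157). Next I'll measure these and crop the keys.

```bash
cat > h.py <<'E'
from workcell import env
import cv2,numpy as np
from scipy.spatial.transform import Rotation as R
def cam(n,m=None):
    m=m or env.camera_model(n);r=R.from_rotvec(np.ravel(m["rvec"])).as_matrix();t=np.ravel(m["tvec"]);return m,r,t
def ray(n,uv,m=None):
    m,r,t=cam(n,m);x=(uv[0]-m["cx"])/m["fx"];y=(uv[1]-m["cy"])/m["fy"]
    if n=="wrist":
        a=np.hypot(x,y);k=np.sinc(a/np.pi);d=np.array([x*k,y*k,np.cos(a)])  # sin(a)/a
        if a>0:d=np.array([x/a*np.sin(a),y/a*np.sin(a),np.cos(a)])
    else:d=np.array([x,y,1.])
    d=r.T@d;return -r.T@t,d/np.linalg.norm(d)
def onz(n,uv,z,m=None):
    o,d=ray(n,uv,m);return o+d*(z-o[2])/d[2]
def tri(rays):
    A=sum(np.eye(3)-np.outer(d,d) for o,d in rays);b=sum((np.eye(3)-np.outer(d,d))@o for o,d in rays)
    p=np.linalg.solve(A,b);return p,[np.linalg.norm((np.eye(3)-np.outer(d,d))@(p-o)) for o,d in rays]
def proj(n,p,m=None):
    m,r,t=cam(n,m);c=r@np.asarray(p,float)+t
    if n=="wrist":
        a=np.arctan2(np.hypot(c[0],c[1]),c[2]);u=c[:2]/np.hypot(c[0],c[1])*a
    else:u=c[:2]/c[2]
    return np.array([m["fx"]*u[0]+m["cx"],m["fy"]*u[1]+m["cy"]])
E
python3 - <<'E'
from h import *
t=cv2.imread("pics/top0.png");s=cv2.imread("pics/side0.png")
hsv=cv2.cvtColor(t,cv2.COLOR_BGR2HSV)
m=cv2.inRange(hsv,(5,100,60),(18,230,230));w=np.zeros_like(m);w[200:250,370:445]=255;m&=w
m=cv2.morphologyEx(m,cv2.MORPH_CLOSE,np.ones((9,9)))
c=max(cv2.findContours(m,0,1)[0],key=cv2.contourArea);b=cv2.minAreaRect(c);print(b)
q=[onz("top",p,30) for p in cv2.boxPoints(b)];print(np.round(q,1),np.round(np.mean(q,0),1),[np.linalg.norm(q[i]-q[i-1]).round(1) for i in range(4)])
for a,bb in(((395,221),(334,264)),((424,226),(341,285)),((221,216),(281,157))):
    print(np.round(tri([ray("top",a),ray("side",bb)])[0],1),tri([ray("top",a),ray("side",bb)])[1])
m=lambda i,y,x,h,w,f:cv2.resize(i[y:y+h,x:x+w],None,fx=f,fy=f,interpolation=cv2.INTER_CUBIC)
out=np.zeros((600,800,3),np.uint8)
for im,(X,Y) in((m(s,240,290,75,100,4),(0,0)),(m(s,135,245,50,80,5),(400,0)),(m(t,200,370,50,90,4),(0,310)),(m(t,190,190,55,75,5),(400,310))):
    out[Y:Y+im.shape[0],X:X+im.shape[1]]=im[:600-Y,:800-X]
cv2.imwrite("pics/crop1.png",out)
E
```

```text
((406.9880676269531, 224.69357299804688), (51.530860900878906, 22.01734161376953), 9.865806579589844)
[[ 542.1 -163.    30. ]
 [ 604.2 -174.2   30. ]
 [ 581.4 -317.3   30. ]
 [ 519.9 -304.7   30. ]] [ 561.9 -239.8   30. ] [np.float64(143.4), np.float64(63.1), np.float64(144.9), np.float64(62.8)]
[ 568.9 -203.6   45. ] [np.float64(0.8189295652446207), np.float64(0.8189295652444796)]
[ 556.1 -282.4   50.5] [np.float64(0.44689782146991197), np.float64(0.446897821470088)]
[566.3 270.7  97.1] [np.float64(1.8273292766267277), np.float64(1.8273292766267304)]
```

View pics/crop1.png

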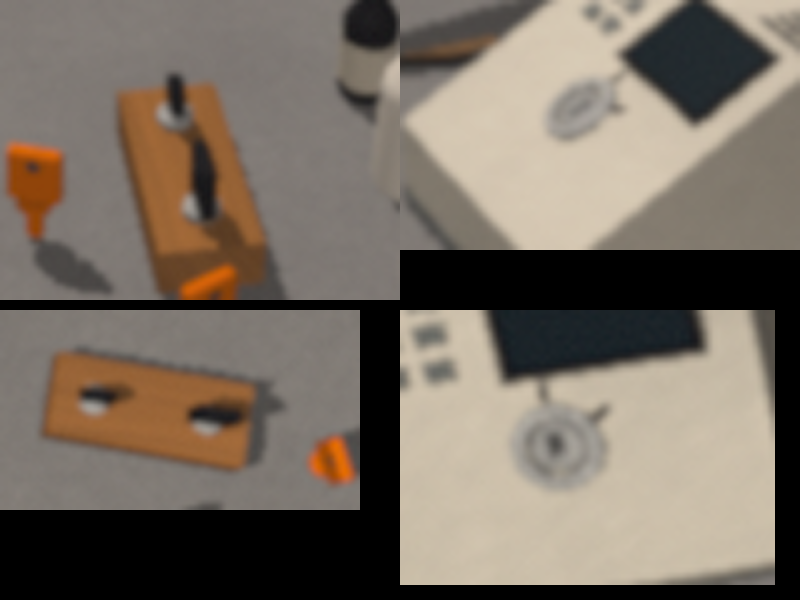

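```bash
python3 - <<'E'
from h import *
s=env.observe();Q=R.from_quat(np.roll(s["eef_rot"],-1)).as_matrix()
o,d=ray("wrist",(316,200.6));print(o,d,"tool frame",Q.T@(o-s["tool_pos"]),Q.T@d)
print("keyhole top z105",onz("top",(220.4,217.4),105),"side",onz("side",(281,156.6),105))
d=np.array([530,270,300])-s["tool_pos"];print(Q.T@d,Q.T@d/250)
E
```

```text
[183.65609149 603.2314852  373.10343134] [ 0.29257988 -0.13381836 -0.94683138] tool frame [   0.24212868  -83.19169746 -142.3982694 ] [7.35503583e-04 3.21621441e-01 9.46868052e-01]
keyhole top z105 [563.24682276 269.4366448  105.        ] side [561.31788305 258.18075648 105.        ]
[-159.16128676  370.18815431  -69.05865852] [-0.63664515  1.48075262 -0.27623463]
```

Emit:
arm_command([
  {"slide":[-0.5,0.9,-0.3],"yaw":-0.3,"fingers":0},
  {"slide":[-0.5,0.9,-0.3],"yaw":-0.3,"fingers":0},
  {"slide":[-0.5,0.9,-0.3],"yaw":-0.3,"fingers":0},
  {"slide":[-0.5,0.9,-0.3],"yaw":-0.3,"fingers":0},
  {"slide":[-0.5,0.9,-0.3],"yaw":-0.3,"fingers":0},
  {"slide":[-0.5,0.9,-0.3],"yaw":-0.3,"fingers":0},
  {"slide":[-0.5,0.9,-0.3],"yaw":-0.3,"fingers":0},
  {"slide":[-0.5,0.9,-0.3],"yaw":-0.3,"fingers":0},
  {"slide":[-0.5,0.9,-0.3],"yaw":-0.3,"fingers":0},
  {"slide":[-0.5,0.9,-0.3],"yaw":-0.3,"fingers":0},
])

```text
time_s: 0.98
tool_pos: [411.3, 362.3, 305.9]
eef_rot: [-0.0, 0.691, 0.723, -0.0]
contact_force: [-1.0, 0.4, -1.0]
finger_gap: 85.3
```

Emit:
arm_command([
  {"slide":[-0.39,0.38,0.18],"yaw":-0.06,"fingers":0},
  {"slide":[-0.39,0.38,0.18],"yaw":-0.06,"fingers":0},
  {"slide":[-0.39,0.38,0.18],"yaw":-0.06,"fingers":0},
  {"slide":[-0.39,0.38,0.18],"yaw":-0.06,"fingers":0},
  {"slide":[-0.39,0.38,0.18],"yaw":-0.06,"fingers":0},
  {"slide":[-0.39,0.38,0.18],"yaw":-0.06,"fingers":0},
])

```text
time_s: 1.48
tool_pos: [510.7, 268.8, 260.1]
eef_rot: [-0.001, 0.657, 0.754, -0.001]
contact_force: [-0.7, 0.3, -0.2]
finger_gap: 85.3
```

```bash
python3 - <<'E'
from h import *
import json
s=env.observe();m=env.camera_model("wrist");im=env.read_camera("wrist")[:,:,::-1]
json.dump({k:np.array(v).tolist() for k,v in m.items()},open("w1.json","w"))
print(s["tool_pos"],s["eef_rot"],s["dq"].__class__,np.round(s["dq"],3),proj("wrist",(563,269,105),m))
cv2.imwrite("pics/w1.png",im)
u,v=proj("wrist",(563,269,105),m).astype(int)
c=cv2.resize(im[max(v-40,0):v+40,u-60:u+60],None,fx=4,fy=4,interpolation=cv2.INTER_CUBIC);print("crop origin",u-60,max(v-40,0))
o=np.zeros((600,640,3),np.uint8);k=cv2.resize(im,(440,275));o[:275,:440]=k;o[280:600,:480]=c[:320];cv2.imwrite("pics/w1c.png",o)
E
```

```text
[510.72621273 268.80825103 260.12372425] [-5.46759147e-04  6.56788566e-01  7.54073980e-01 -9.56139835e-04] <class 'numpy.ndarray'> [-0.031 -0.02  -0.035 -0.008 -0.007  0.005 -0.008] [308.8208786  231.16007337]
crop origin 248 191
```

View pics/w1c.png

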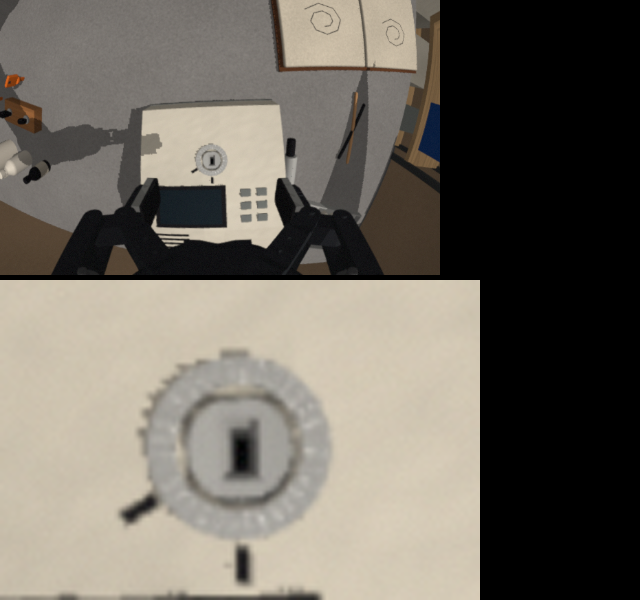

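Wrist view: the keyhole slot is at about (308,233), the console's front edge runs across the top of it, and the "on" mark is 60° clockwise. Now I'll measure the console yaw and the keyhole.

```bash
python3 - <<'E'
from h import *
import json
m=json.load(open("w1.json"));im=cv2.imread("pics/w1.png");g=im.min(2)
for uv in((307.7,232.6),(308.4,233.6)):print("hole",onz("wrist",uv,105,m).round(1))
# front edge
P=[]
for u in range(225,390,3):
    col=g[120:200,u].astype(int);r=np.argmax(np.diff(cv2.blur(col.astype(np.float32).reshape(-1,1),(1,3)).ravel()))+120.5
    P.append(onz("wrist",(u,r),60,m))
P=np.array(P)[:,:2].astype(np.float32)
l=cv2.fitLine(P,cv2.DIST_HUBER,0,.01,.01).ravel();print("edge angle",np.degrees(np.arctan2(l[1],l[0])),l[2:])
# screen
sc=(cv2.inRange(im,(25,15,5),(70,60,50)));w=np.zeros_like(sc);w[268:328,225:335]=255
c=max(cv2.findContours(sc&w,0,1)[0],key=cv2.contourArea);b=cv2.minAreaRect(c);print(b)
h=np.array([562.5,269,105]);n=np.array([-.5*np.cos(.17),-.5*np.sin(.17),.866])
for it in range(2):
    q=[]
    for p in cv2.boxPoints(b):
        o,d=ray("wrist",p,m);q.append(o+d*((h-o)@n)/(d@n))
    q=np.array(q)
print(q.round(1));[print(np.degrees(np.arctan2(*(q[i]-q[i-1])[[1,0]])).round(1),np.linalg.norm(q[i]-q[i-1]).round(1)) for i in range(4)]
# top: rear & front edges
t=cv2.imread("pics/top0.png")
s=env.observe();print(s["tool_pos"])
E
```

```text
hole [564.8 268.  105. ]
hole [565.9 268.9 105. ]
edge angle -79.78521 [492.2815  248.50938]
((276.5, 298.5), (57.0, 103.0), 90.0)
[[613.  184.8 125.5]
 [595.  293.7 125.9]
 [647.2 301.  156.3]
 [667.  192.  156.9]]
-172.4 62.9
99.3 110.4
7.9 60.8
-79.7 110.8
[510.14799911 270.04327968 260.69088531]
```

Emit:
arm_command([
  {"slide":[-1,-0.1,0],"yaw":0.8,"fingers":0},
  {"slide":[-1,-0.1,0],"yaw":0.8,"fingers":0},
  {"slide":[-1,-0.1,0],"yaw":0.8,"fingers":0},
  {"slide":[-1,-0.1,0],"yaw":0.8,"fingers":0},
  {"slide":[-1,-0.1,0],"yaw":0.8,"fingers":0},
  {"slide":[-1,-0.1,0],"yaw":0.8,"fingers":0},
  {"slide":[-1,-0.1,0],"yaw":0.8,"fingers":0},
  {"slide":[-1,-0.1,0],"yaw":0.8,"fingers":0},
  {"slide":[-1,-0.1,0],"yaw":0.8,"fingers":0},
  {"slide":[-1,-0.1,0],"yaw":0.8,"fingers":0},
  {"slide":[-1,-0.1,0],"yaw":0.8,"fingers":0},
])

```text
time_s: 2.45
tool_pos: [520.6, 19.9, 261.6]
eef_rot: [-0.0, 0.975, 0.223, 0.0]
contact_force: [-0.1, -0.7, 0.8]
finger_gap: 85.5
```

Emit:
arm_command([
  {"slide":[-0.39,1,0.1],"yaw":0.39,"fingers":0},
  {"slide":[-0.39,1,0.1],"yaw":0.39,"fingers":0},
  {"slide":[-0.39,1,0.1],"yaw":0.39,"fingers":0},
  {"slide":[-0.39,1,0.1],"yaw":0.39,"fingers":0},
  {"slide":[-0.39,1,0.1],"yaw":0.39,"fingers":0},
  {"slide":[-0.39,1,0.1],"yaw":0.39,"fingers":0},
  {"slide":[-0.39,1,0.1],"yaw":0.39,"fingers":0},
  {"slide":[-0.39,1,0.1],"yaw":0.39,"fingers":0},
  {"slide":[-0.39,1,0.1],"yaw":0.39,"fingers":0},
  {"slide":[-0.39,1,0.1],"yaw":0.39,"fingers":0},
])

```text
time_s: 3.28
tool_pos: [543.0, -248.0, 236.1]
eef_rot: [-0.001, 0.997, -0.078, -0.0]
contact_force: [-0.4, 0.5, -0.5]
finger_gap: 85.3
```

```bash
python3 - <<'E'
from h import *
import json
env.read_camera("wrist")
s=env.observe();m=env.camera_model("wrist");im=env.read_camera("wrist")[:,:,::-1]
json.dump({k:np.array(v).tolist() for k,v in m.items()},open("w2.json","w"))
print(s["tool_pos"],s["eef_rot"],np.round(s["dq"],3),proj("wrist",(555.8,-279.5,70),m),proj("wrist",(569,-201,50),m))
cv2.imwrite("pics/w2.png",im)
cv2.imwrite("pics/w2c.png",cv2.resize(im[130:330,200:450],None,fx=3,fy=3,interpolation=cv2.INTER_CUBIC))
E
```

```text
[ 543.04815974 -247.74758645  236.23240991] [-7.35166587e-04  9.96969814e-01 -7.77859097e-02  4.03284372e-05] [-0.008 -0.005  0.004  0.002  0.001 -0.002 -0.007] [332.68077063 207.828743  ] [333.62210067 130.59100194]
```

View pics/w2c.png

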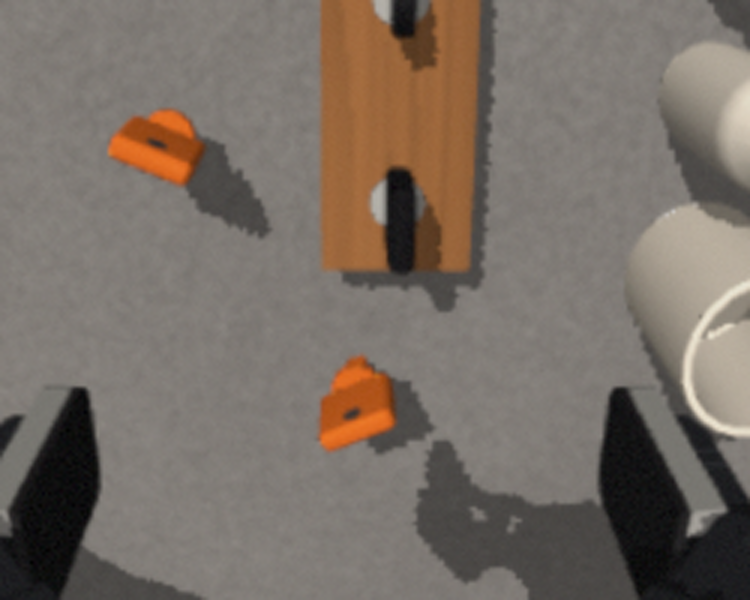

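```bash
python3 - <<'E'
from h import *
import json
m=json.load(open("w2.json"));im=cv2.imread("pics/w2.png")
f=lambda x,y:(200+(x+.5)/3-.5,130+(y+.5)/3-.5)
print("collar",onz("wrist",f(398,203),35,m).round(1),"other collar",onz("wrist",f(402,2),35,m).round(1))
print("collar edges",onz("wrist",f(371,203),35,m).round(1),onz("wrist",f(425,203),35,m).round(1))
print("far top end",onz("wrist",f(400,271),70,m).round(1), "head width ends",onz("wrist",f(388,240),70,m).round(1),onz("wrist",f(413,240),70,m).round(1))
E0=[onz("wrist",f(x,y),30,m) for x,y in((321,100),(321,270),(471,270),(479,60))];print(np.round(E0,1))
a=E0[1]-E0[0];print("block yaw",np.degrees(np.arctan2(a[0],-a[1]))*-1)
for p in((112,150),(157,145),(185,180),(357,410),(325,445),(390,400)):print("decoy",onz("wrist",f(*p),45,m).round(0))
c=np.array([555.8,-279.5]);u=np.array([-.165,-.986])
for sg in(-1,1):
  for z in(35,70):print(sg,z,(proj("wrist",[*(c+u*16*sg),z],m)-[200,130])*3)
E
```

```text
collar [ 557.2 -279.4   35. ] other collar [ 569.7 -202.3   35. ]
collar edges [ 546.8 -277.8   35. ] [ 567.6 -281.    35. ]
far top end [ 554.2 -293.4   70. ] head width ends [ 551.6 -281.    70. ] [ 560.4 -282.3   70. ]
[[ 533.9 -235.5   30. ]
 [ 522.4 -304.6   30. ]
 [ 582.7 -314.1   30. ]
 [ 595.8 -229.    30. ]]
block yaw 9.404467207278238
decoy [ 453. -238.   45.]
decoy [ 471. -239.   45.]
decoy [ 479. -255.   45.]
decoy [ 528. -363.   45.]
decoy [ 512. -378.   45.]
decoy [ 542. -360.   45.]
-1 35 [394.63055248 163.17385271]
-1 70 [399.32838333 190.3585173 ]
1 35 [392.48371645 241.16285153]
1 70 [396.72891025 275.20523388]
```

Emit:
arm_command([
  {"slide":[0.073,0.116,0.15],"yaw":0.005,"fingers":0.5},
  {"slide":[0.073,0.116,0.3],"yaw":0.005,"fingers":0.5},
  {"slide":[0.073,0.116,0.42],"yaw":0.005,"fingers":0.5},
  {"slide":[0.073,0.116,0.52],"yaw":0.005,"fingers":0.5},
  {"slide":[0.073,0.116,0.6],"yaw":0.005,"fingers":0.5},
  {"slide":[0.073,0.116,0.66],"yaw":0.005,"fingers":0.5},
  {"slide":[0.073,0.116,0.7],"yaw":0.005,"fingers":0.5},
  {"slide":[0.073,0.116,0.74],"yaw":0.005,"fingers":0.5},
  {"slide":[0.073,0.116,0.78],"yaw":0.005,"fingers":0.5},
  {"slide":[0.073,0.116,0.78],"yaw":0.005,"fingers":0.5},
])

```text
time_s: 4.22
tool_pos: [555.3, -280.8, 39.9]
eef_rot: [-0.0, 0.996, -0.084, -0.001]
contact_force: [-0.5, 0.9, 0.2]
finger_gap: 42.8
```

```bash
python3 - <<'E'
from h import *
env.read_camera("wrist");s=env.observe();im=env.read_camera("wrist")[:,:,::-1]
print(s["tool_pos"],s["eef_rot"],s["contact_force"],s["finger_gap"]);cv2.imwrite("pics/w3.png",im)
sd=env.read_camera("side")[:,:,::-1]
o=np.zeros((600,800,3),np.uint8);o[:400,:640]=im;c=cv2.resize(sd[235:315,290:390],None,fx=4,fy=4,interpolation=2);o[280:600,400:800]=c;cv2.imwrite("pics/w3c.png",o)
E
```

```text
[ 555.5305714  -281.30375176   40.91367217] [-2.25363508e-04  9.96471890e-01 -8.39262231e-02 -3.33202029e-04] [ 0.19327131 -0.26521782  0.63533715] 42.509584682464194
```

View pics/w3c.png

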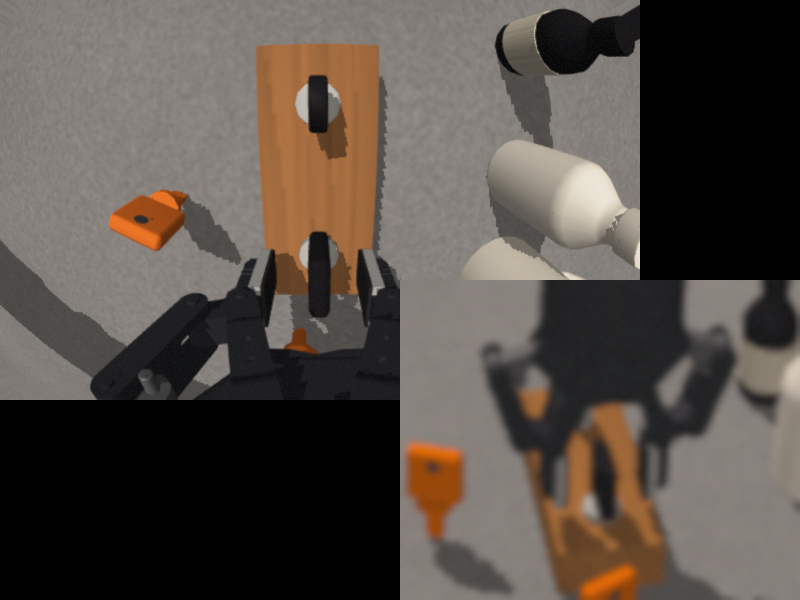

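The key sits centred between the fingers at (318,275), and the round key and decoys are clear. Closing.

Emit:
arm_command([
  {"slide":[0,0,0],"yaw":0,"fingers":1},
  {"slide":[0,0,0],"yaw":0,"fingers":1},
  {"slide":[0,0,0],"yaw":0,"fingers":1},
  {"slide":[0,0,0],"yaw":0,"fingers":1},
  {"slide":[0,0,0],"yaw":0,"fingers":1},
  {"slide":[0,0,0],"yaw":0,"fingers":1},
  {"slide":[0,0,0],"yaw":0,"fingers":1},
  {"slide":[0,0,0],"yaw":0,"fingers":1},
], grip_force=20)

```text
time_s: 5.03
tool_pos: [556.0, -282.0, 42.0]
eef_rot: [0.0, 0.996, -0.084, 0.001]
contact_force: [-1.9, 0.9, 5.8]
finger_gap: 9.5
```

Emit:
arm_command([
  {"slide":[0,0,-0.03],"yaw":0,"fingers":1},
  {"slide":[0,0,-0.068],"yaw":0,"fingers":1},
  {"slide":[0,0,-0.068],"yaw":0,"fingers":1},
  {"slide":[0,0,-0.068],"yaw":0,"fingers":1},
  {"slide":[0,-0.012,-0.068],"yaw":0,"fingers":1},
  {"slide":[0,-0.026,-0.068],"yaw":0,"fingers":1},
  {"slide":[0,-0.04,-0.068],"yaw":0,"fingers":1},
  {"slide":[0,-0.054,-0.067],"yaw":0,"fingers":1},
  {"slide":[0,-0.065,-0.065],"yaw":0,"fingers":1},
  {"slide":[0,-0.075,-0.063],"yaw":0,"fingers":1},
  {"slide":[0,-0.085,-0.06],"yaw":0,"fingers":1},
  {"slide":[0,-0.094,-0.057],"yaw":0,"fingers":1},
  {"slide":[0,-0.1,-0.054],"yaw":0,"fingers":1},
  {"slide":[0,-0.1,-0.054],"yaw":0,"fingers":1},
])

```text
time_s: 6.2
tool_pos: [559.9, -258.2, 55.2]
eef_rot: [0.001, 0.996, -0.085, 0.0]
contact_force: [-0.4, -3.3, 5.0]
finger_gap: 9.6
```

```bash
python3 - <<'E'
from h import *
env.read_camera("wrist");s=env.observe();im=env.read_camera("wrist")[:,:,::-1]
print(s["tool_pos"],s["eef_rot"],s["contact_force"],s["wrist_torque"],s["finger_gap"]);cv2.imwrite("pics/w4.png",im)
sd=env.read_camera("side")[:,:,::-1];cv2.imwrite("pics/s4.png",sd)
o=np.zeros((600,800,3),np.uint8);o[:300,:480]=im[:300,80:560];c=cv2.resize(sd[225:315,290:390],None,fx=5,fy=5,interpolation=2);o[150:600,300:800]=c;cv2.imwrite("pics/w4c.png",o)
E
```

```text
[ 559.87375077 -258.26987609   55.25384659] [ 8.71684299e-04  9.96417782e-01 -8.45616969e-02  4.05095657e-04] [ 0.593312   -2.41967071  5.07882274] [-0.94457932  0.09152644  0.00919579] 9.562848025225549
```

View pics/w4c.png

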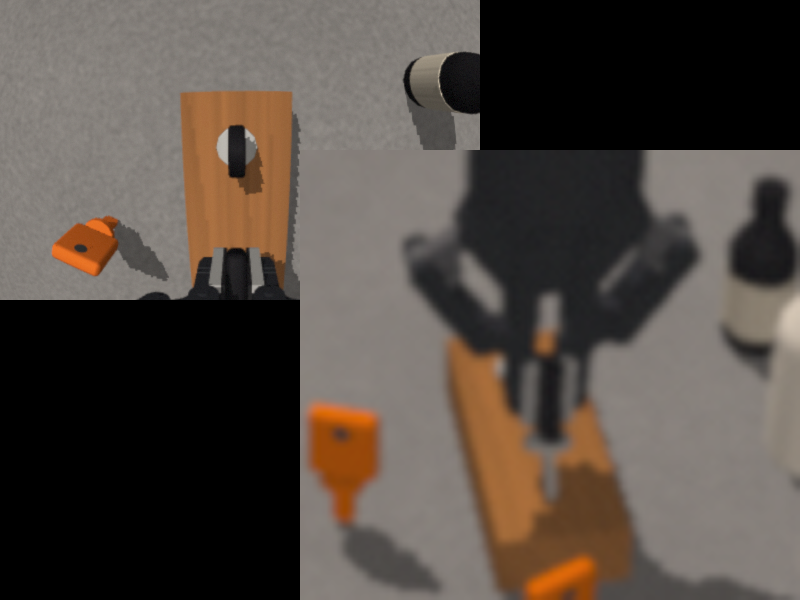

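Emit:
arm_command([
  {"slide":[0,0,-0.05],"yaw":0,"fingers":1},
  {"slide":[0,0,-0.1],"yaw":0,"fingers":1},
  {"slide":[0,0,-0.2],"yaw":0,"fingers":1},
  {"slide":[0,0,-0.3],"yaw":0,"fingers":1},
  {"slide":[0,0,-0.4],"yaw":0,"fingers":1},
  {"slide":[0,0,-0.5],"yaw":0,"fingers":1},
  {"slide":[0,0,-0.6],"yaw":0,"fingers":1},
  {"slide":[0,0,-0.6],"yaw":0,"fingers":1},
  {"slide":[0,0,-0.6],"yaw":0,"fingers":1},
], grip_force=30)

```text
time_s: 7.1
tool_pos: [560.3, -256.9, 206.7]
eef_rot: [-0.0, 0.996, -0.084, 0.001]
contact_force: [-0.1, 1.5, -1.1]
finger_gap: 9.3
```

```bash
python3 - <<'E'
from h import *
env.read_camera("wrist");s=env.observe();sd=env.read_camera("side")[:,:,::-1];cv2.imwrite("pics/s5.png",sd)
print(s["tool_pos"],s["eef_rot"],s["contact_force"],s["finger_gap"])
u,v=proj("side",s["tool_pos"]).astype(int);print(u,v);a,b=u-35,v-35
cv2.imwrite("pics/s5c.png",cv2.resize(sd[b:b+70,a:a+70],None,fx=8,fy=8,interpolation=2))
E
```

```text
[ 559.70629804 -256.4519536   205.22093788] [-4.10367471e-04  9.96466604e-01 -8.39887496e-02  1.68100321e-04] [ 0.22807187  0.59823921 -0.8656691 ] 9.538002861987785
341 220
```

View pics/s5c.png

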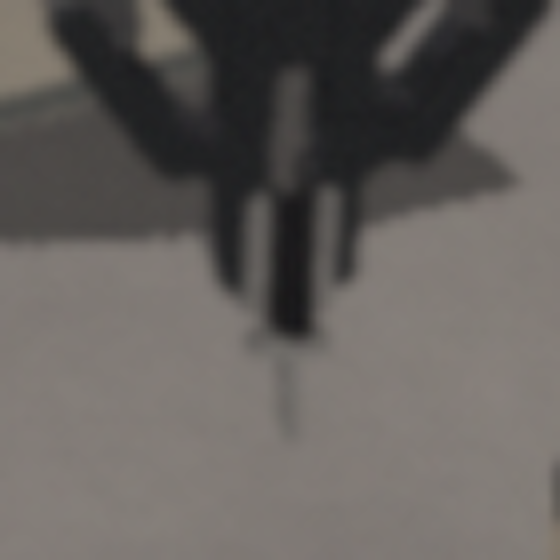

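Emit:
arm_command([
  {"slide":[-0.12,-0.1,-0.1],"yaw":-0.8,"fingers":1},
  {"slide":[-0.24,-0.2,-0.12],"yaw":-0.8,"fingers":1},
  {"slide":[-0.24,-0.3,-0.12],"yaw":-0.8,"fingers":1},
  {"slide":[-0.24,-0.4,-0.12],"yaw":-0.8,"fingers":1},
  {"slide":[-0.24,-0.5,-0.12],"yaw":-0.8,"fingers":1},
  {"slide":[-0.24,-0.6,-0.12],"yaw":-0.8,"fingers":1},
  {"slide":[-0.24,-0.7,-0.12],"yaw":-0.8,"fingers":1},
  {"slide":[-0.24,-0.8,-0.12],"yaw":-0.8,"fingers":1},
  {"slide":[-0.24,-0.9,-0.12],"yaw":-0.8,"fingers":1},
  {"slide":[-0.24,-1,-0.12],"yaw":-0.8,"fingers":1},
  {"slide":[-0.24,-1,-0.12],"yaw":-0.8,"fingers":1},
  {"slide":[-0.24,-1,-0.12],"yaw":-0.8,"fingers":1},
])

```text
time_s: 8.2
tool_pos: [541.9, 1.2, 233.5]
eef_rot: [-0.001, 0.855, 0.519, -0.001]
contact_force: [0.4, -0.9, -0.2]
finger_gap: 9.7
```

Emit:
arm_command([
  {"slide":[0.15,-0.08,0],"yaw":-0.417,"fingers":1},
  {"slide":[0.3,-0.17,0],"yaw":-0.417,"fingers":1},
  {"slide":[0.45,-0.26,0],"yaw":-0.417,"fingers":1},
  {"slide":[0.6,-0.35,0],"yaw":-0.417,"fingers":1},
  {"slide":[0.75,-0.44,0],"yaw":-0.417,"fingers":1},
  {"slide":[0.85,-0.5,0.05],"yaw":-0.417,"fingers":1},
  {"slide":[0.9,-0.53,0.09],"yaw":-0.417,"fingers":1},
  {"slide":[0.9,-0.53,0.09],"yaw":-0.417,"fingers":1},
  {"slide":[0.9,-0.53,0.09],"yaw":-0.417,"fingers":1},
])

```text
time_s: 8.95
tool_pos: [529.1, 259.2, 210.7]
eef_rot: [-0.0, 0.644, 0.765, -0.002]
contact_force: [0.5, -0.6, -0.3]
finger_gap: 9.1
```

```bash
python3 - <<'E'
from h import *
env.read_camera("wrist");s=env.observe();sd=env.read_camera("side")[:,:,::-1];cv2.imwrite("pics/s6.png",sd);tp=env.read_camera("top")[:,:,::-1];cv2.imwrite("pics/t6.png",tp)
wr=env.read_camera("wrist")[:,:,::-1];cv2.imwrite("pics/w6.png",wr)
print(s["tool_pos"],s["eef_rot"],s["contact_force"],s["finger_gap"])
u,v=proj("side",s["tool_pos"]).astype(int);print(u,v,"crop",u-35,v-40);a,b=u-35,v-40
p=s["tool_pos"];ty=np.array([.985,.174,0]);C=p+[0,0,14]-2.8*ty
tip=C+50*(.5*ty+[0,0,-.866]);print("pred C,tip px",proj("side",C),proj("side",tip))
o=np.zeros((600,800,3),np.uint8);o[:560,:560]=cv2.resize(sd[b:b+70,a:a+70],None,fx=8,fy=8,interpolation=2);o[400:600,480:800]=wr[150:350,160:480];cv2.imwrite("pics/s6c.png",o)
E
```

```text
[529.85761028 258.07185835 211.47247   ] [ 1.97146121e-04  6.44821871e-01  7.64331794e-01 -1.27428641e-03] [ 0.75539621  0.02913431 -1.06278468] 9.564776579530633
269 125 crop 234 85
pred C,tip px [268.64390243 120.93874637] [276.9444419  133.15578737]
```

View pics/s6c.png

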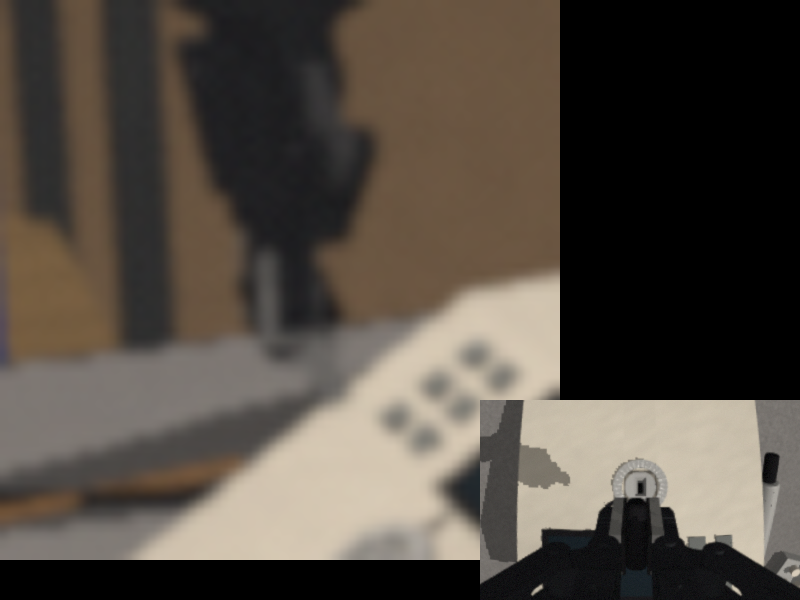

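```bash
python3 - <<'E'
from h import *
s=env.observe();p=s["tool_pos"];Q=R.from_quat(np.roll(s["eef_rot"],-1)).as_matrix()
# arm unchanged, so model still valid
im=cv2.imread("pics/w6.png")
h=onz("wrist",(320.5,234.5),105);print("hole",h.round(1),"tool frame",(Q.T@(h-p)).round(1))
g=cv2.cvtColor(im,cv2.COLOR_BGR2GRAY)
d=(g[225:247,312:330]<60).astype(np.uint8)
print(g[224:248:1,313:330])
n=Q[:,0]
for nm,uv in(("tip",(276.5,134.4)),("tip2",(276.2,133.4)),("collar",(272.8,125.6))):
    o,dd=ray("side",uv);q=o+dd*((p-o)@n)/(dd@n);print(nm,q.round(1),(Q.T@(q-p)).round(1))
E
```

```text
hole [563.3 268.1 105. ] tool frame [  4.6  33.9 107.6]
[[160 158 157 157 158 157 157 157 159 157 159 157 156 155 151 145 136]
 [162 161 159 161 160 159 160 159 158 161 158 159 157 155 154 155 155]
 [162 160 158 158 156 157 157 157 154 156 156 156 152 152 155 156 157]
 [161 158 154 153 154 152 150 150 150 149 148 142 134 146 155 155 155]
 [163 159 151 149 146 143 145 144 142 143 133 105 101 136 153 156 156]
 [161 157 155 149 142 142 141 139 141 128 109  85  91 131 153 156 156]
 [161 157 154 146 130 117 112 114 112 103  82  80  87 131 154 158 156]
 [162 159 153 139 115  80  75  74  75  74  71  78  85 133 154 155 156]
 [164 159 154 140 113  70  60  59  60  61  69  77  87 134 153 157 157]
 [162 158 156 137 101  41  23  23  24  41  62  75  85 131 155 157 156]
 [160 159 154 136  99  34   5   8  17  35  58  75  88 130 154 157 158]
 [162 158 153 137 100  29   1   7  11  31  54  77  87 132 155 157 159]
 [164 158 155 137 101  34   4   7  12  27  52  75  86 132 155 157 158]
 [162 159 153 134 101  35   6  12   8  32  49  73  87 132 155 157 160]
 [163 159 156 136 100  31  10   8  12  27  52  76  86 134 154 157 157]
 [162 158 152 137  98  32   9   8  13  28  48  76  84 134 152 159 158]
 [163 157 154 137 100  33   9  15   8  26  51  75  85 133 155 159 159]
 [162 158 153 136  98  33   2   7  11  29  51  76  87 134 155 157 159]
 [164 159 153 134 102  35  15  17  21  36  56  77  86 136 153 158 160]
 [164 159 145 124  93  44  42  39  40  52  63  74  85 135 155 157 158]
 [164 154 117  88  79  71  71  71  74  71  75  77  87 137 155 157 159]
 [164 155 121  94  91  91  90  91  89  89  91  91  94 138 156 158 158]
 [159 155 143 135 134 134 134 133 136 137 137 139 137 148 151 154 154]
 [119 116 112 110 109 110 109 114 129 144 157 155 140 119 112 111 114]]
tip [550.1 261.3 178.7] [ 0.  19.8 34. ]
tip2 [549.2 261.1 182. ] [ 0.  18.9 30.6]
collar [539.4 259.5 208.7] [-0.   8.9  3.9]
```

Emit:
arm_command([
  {"slide":[0.017,0.014,0.1],"yaw":0,"fingers":1},
  {"slide":[0.017,0.014,0.2],"yaw":0,"fingers":1},
  {"slide":[0.017,0.014,0.215],"yaw":0,"fingers":1},
  {"slide":[0.017,0.014,0.215],"yaw":0,"fingers":1},
  {"slide":[0.017,0.014,0.215],"yaw":0,"fingers":1},
])

```text
time_s: 9.57
tool_pos: [533.1, 264.3, 159.6]
eef_rot: [0.0, 0.644, 0.765, 0.0]
contact_force: [-0.1, -0.5, 0.2]
finger_gap: 9.4
```

```bash
python3 - <<'E'
from h import *
env.read_camera("wrist");s=env.observe();p=s["tool_pos"];Q=R.from_quat(np.roll(s["eef_rot"],-1)).as_matrix()
S=np.mean([env.read_camera("side")[:,:,::-1].astype(float) for _ in range(4)],0);cv2.imwrite("pics/s7.png",S)
m=env.camera_model("wrist");wr=env.read_camera("wrist")[:,:,::-1];cv2.imwrite("pics/w7.png",wr)
print(p,s["contact_force"],s["finger_gap"])
u,v=proj("side",p).astype(int);a,b=u-25,v-20;print("crop",a,b)
bg=cv2.imread("pics/side0.png").astype(float);D=np.clip(np.abs(S-bg).sum(2)*1.5,0,255).astype(np.uint8)
o=np.zeros((600,800,3),np.uint8)
o[:400,:400]=cv2.resize(S.astype(np.uint8)[b:b+50,a:a+50],(400,400),interpolation=2)
o[:400,400:]=cv2.resize(D[b:b+50,a:a+50],(400,400),interpolation=2)[:,:,None]
o[400:600,:320]=wr[150:350,160:480]
cv2.imwrite("pics/s7c.png",o)
for y in(18,21,24):
  for z in(27,31,35):print(y,z,proj("side",p+Q@[0,y,z]).round(1))
E
```

```text
[533.4271583  264.69866809 160.09649356] [ 0.3044528  -0.04771758  0.27145793] 9.495955040397744
crop 245 120
18 27 [276.8 147.3]
18 31 [276.8 148.5]
18 35 [276.8 149.7]
21 27 [277.7 147.1]
21 31 [277.7 148.3]
21 35 [277.7 149.5]
24 27 [278.6 147. ]
24 31 [278.6 148.1]
24 35 [278.6 149.3][ WARN:0@5.614] global loadsave.cpp:1063 imwrite_ Unsupported depth image for selected encoder is fallbacked to CV_8U.
```

View pics/s7c.png

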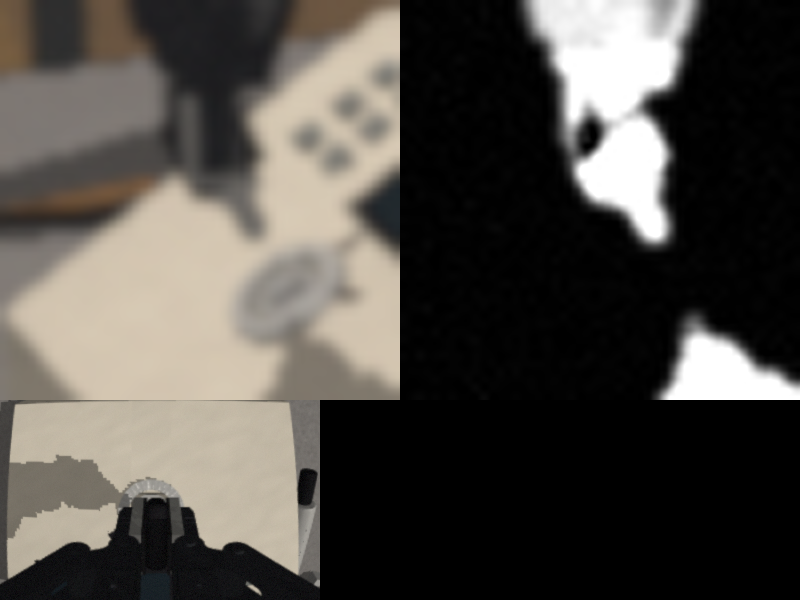

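```bash
python3 - <<'E'
from h import *
s=env.observe();p=s["tool_pos"];Q=R.from_quat(np.roll(s["eef_rot"],-1)).as_matrix()
K=np.array([565.5,268.5,105]);print("K px",proj("wrist",K),"K tool",Q.T@(K-p), "tcp px",proj("wrist",p),"grasp px",proj("wrist",p-18.7*Q[:,2]))
g=cv2.cvtColor(cv2.imread("pics/w7.png"),cv2.COLOR_BGR2GRAY)
for r in(230,232,236,240,244,246,255,275):print(r,g[r,274:352:1].tolist())
E
```

```text
K px [312.13990811 263.45048779] K tool [-2.29490274 32.58451351 54.5632403 ] tcp px [315.16006106 262.5674924 ] grasp px [315.11194538 282.16669029]
230 [187, 187, 185, 187, 188, 185, 186, 184, 184, 185, 184, 184, 182, 183, 182, 183, 180, 181, 184, 184, 182, 173, 154, 126, 120, 121, 125, 130, 135, 141, 156, 161, 157, 157, 155, 151, 148, 147, 145, 145, 146, 148, 160, 166, 167, 170, 171, 168, 162, 169, 183, 187, 187, 186, 189, 187, 186, 188, 188, 190, 189, 189, 191, 190, 190, 189, 188, 188, 189, 189, 189, 189, 188, 188, 188, 189, 187, 187]
232 [188, 186, 187, 187, 187, 185, 185, 186, 184, 184, 184, 183, 183, 182, 181, 166, 137, 121, 122, 122, 127, 134, 136, 139, 139, 143, 147, 155, 162, 157, 153, 152, 157, 168, 178, 164, 155, 152, 148, 150, 151, 153, 155, 152, 149, 150, 153, 154, 153, 152, 162, 170, 177, 182, 186, 187, 186, 187, 188, 190, 189, 191, 190, 190, 188, 189, 188, 188, 188, 187, 188, 188, 188, 188, 188, 188, 188, 187]
236 [148, 177, 185, 185, 184, 185, 185, 184, 183, 182, 183, 181, 179, 159, 134, 121, 130, 145, 153, 154, 152, 153, 164, 183, 172, 160, 152, 150, 151, 155, 160, 
[... 1342 characters left out ...]
5, 184, 188, 190, 189, 188, 187, 187, 188, 188, 188, 187]
255 [180, 147, 116, 113, 107, 96, 96, 93, 95, 92, 93, 95, 94, 96, 98, 119, 147, 95, 71, 67, 67, 64, 66, 64, 66, 64, 65, 65, 62, 38, 19, 18, 5, 9, 9, 17, 12, 17, 11, 12, 16, 9, 15, 15, 19, 17, 13, 15, 10, 10, 17, 11, 14, 16, 15, 37, 68, 74, 73, 74, 73, 73, 74, 73, 75, 98, 129, 154, 157, 165, 179, 187, 185, 186, 186, 187, 188, 189]
275 [181, 155, 71, 20, 17, 11, 11, 14, 17, 11, 15, 7, 15, 13, 19, 31, 59, 66, 63, 64, 66, 65, 65, 69, 72, 71, 71, 55, 26, 7, 9, 16, 10, 11, 13, 13, 13, 15, 16, 15, 14, 9, 14, 17, 14, 11, 14, 12, 9, 14, 10, 8, 3, 15, 13, 14, 23, 46, 64, 66, 66, 65, 67, 68, 68, 71, 73, 73, 64, 31, 18, 9, 17, 16, 10, 16, 15, 17]
```

Emit:
arm_command([
  {"slide":[-0.012,0.014,0.014],"yaw":0,"fingers":1},
  {"slide":[-0.012,0.034,0.049],"yaw":0,"fingers":1},
  {"slide":[-0.012,0.052,0.08],"yaw":0,"fingers":1},
  {"slide":[-0.012,0.056,0.087],"yaw":0,"fingers":1},
  {"slide":[-0.012,0.06,0.094],"yaw":0,"fingers":1},
  {"slide":[-0.012,0.064,0.101],"yaw":0,"fingers":1},
  {"slide":[-0.012,0.068,0.108],"yaw":0,"fingers":1},
  {"slide":[-0.012,0.072,0.115],"yaw":0,"fingers":1},
  {"slide":[-0.012,0.076,0.122],"yaw":0,"fingers":1},
  {"slide":[-0.012,0.08,0.129],"yaw":0,"fingers":1},
  {"slide":[-0.012,0.08,0.129],"yaw":0,"fingers":1},
])

```text
time_s: 10.78
tool_pos: [550.5, 265.2, 125.2]
eef_rot: [-0.001, 0.643, 0.766, -0.002]
contact_force: [-5.2, -0.2, -3.2]
finger_gap: 9.6
```

Emit:
arm_command([
  {"slide":[0,-0.008,0.005],"yaw":0,"fingers":1},
  {"slide":[0,-0.005,0.012],"yaw":0,"fingers":1},
  {"slide":[0,0.003,0.026],"yaw":0,"fingers":1},
  {"slide":[0,0.007,0.033],"yaw":0,"fingers":1},
  {"slide":[0,0.011,0.04],"yaw":0,"fingers":1},
  {"slide":[0,0.011,0.04],"yaw":0,"fingers":1},
])

```text
time_s: 11.28
tool_pos: [554.1, 265.7, 115.9]
eef_rot: [-0.001, 0.644, 0.765, -0.001]
contact_force: [-7.1, -1.3, 1.8]
finger_gap: 9.5
```

```bash
python3 - <<'E'
from h import *
env.read_camera("wrist");s=env.observe();p=s["tool_pos"];Q=R.from_quat(np.roll(s["eef_rot"],-1)).as_matrix()
S=np.mean([env.read_camera("side")[:,:,::-1].astype(float) for _ in range(4)],0).astype(np.uint8);cv2.imwrite("pics/s8.png",S)
wr=env.read_camera("wrist")[:,:,::-1];cv2.imwrite("pics/w8.png",wr)
print(p,s["contact_force"],s["wrist_torque"],s["finger_gap"],"K tool",Q.T@([565.5,268.5,105]-p))
o=np.zeros((600,800,3),np.uint8);o[:480,:480]=cv2.resize(S[125:175,255:305],(480,480),interpolation=2)
o[300:600,480:800]=wr[100:400,160:480];cv2.imwrite("pics/s8c.png",o)
E
```

```text
[554.10277601 265.70644316 115.88070786] [-6.97254641 -1.51917744  1.43569316] [-0.31491123  1.47477802 -0.01400077] 9.389511225906476 K tool [ 0.79930517 11.73705702 10.84864423]
```

View pics/s8c.png

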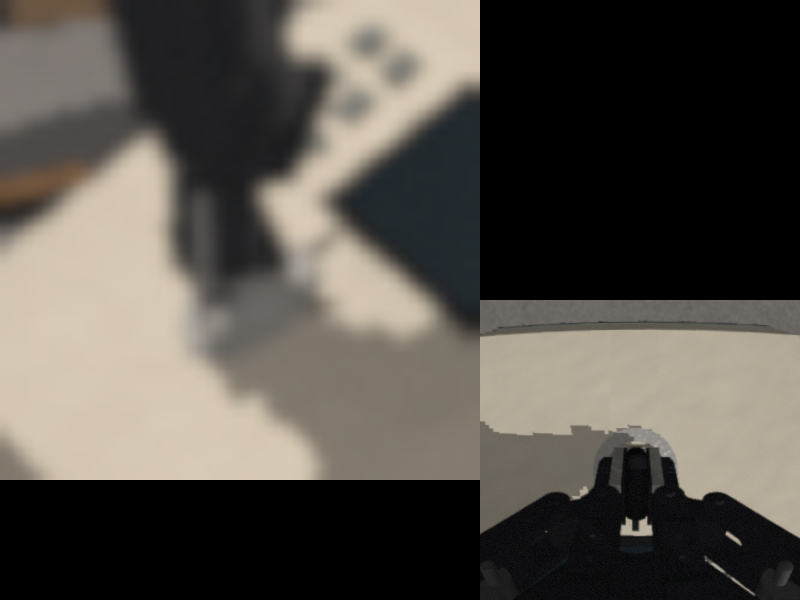

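Emit:
arm_command([
  {"slide":[0,-0.01,0.006],"yaw":0,"fingers":1},
  {"slide":[0,-0.008,0.01],"yaw":0,"fingers":1},
  {"slide":[0,-0.004,0.016],"yaw":0,"fingers":1},
  {"slide":[0,0,0.023],"yaw":0,"fingers":1},
  {"slide":[0,0,0.023],"yaw":0,"fingers":1},
])

```text
time_s: 12.0
tool_pos: [554.1, 265.9, 113.8]
eef_rot: [-0.001, 0.644, 0.765, -0.0]
contact_force: [-20.4, -7.1, 37.5]
finger_gap: 9.5
```

```bash
cat > st.py <<'E'
from h import *
s=env.observe();p=s["tool_pos"];f=s["contact_force"];c,d=.985,.174
u=np.array([.866*c,.866*d,.5]);n=np.array([-.5*c,-.5*d,.866]);l=np.array([-d,c,0]);B=np.array([u,l,n])
print(s["time_s"],"rel K (up,left,out)",(B@(p-[565.5,268.5,105])).round(1),"force",(B@f).round(1),s["wrist_torque"].round(2),s["finger_gap"].round(1),p.round(1))
E
python3 st.py
```

```text
Traceback (most recent call last):
  File "st.py", line 4, in <module>
    print(s["time_s"],"rel K (up,left,out)",(B@(p-[565.5,268.5,105])).round(1),"force",(B@f).round(1),s["wrist_torque"].round(2),s["finger_gap"].round(1),p.round(1))
                                                                                                                                 ^^^^^^^^^^^^^^^^^^^^^
AttributeError: 'float' object has no attribute 'round'
```

Emit:
arm_command([
  {"slide":[0,-0.005,-0.009],"yaw":0,"fingers":1},
  {"slide":[0,-0.005,-0.009],"yaw":0,"fingers":1},
  {"slide":[0,-0.005,-0.009],"yaw":0,"fingers":1},
])

```text
time_s: 12.25
tool_pos: [554.0, 265.8, 114.3]
eef_rot: [-0.0, 0.644, 0.765, 0.0]
contact_force: [-8.8, -2.4, 14.8]
finger_gap: 9.4
```

```bash
sed -i 's/s\["finger_gap"\].round(1)/round(s["finger_gap"],1)/' st.py; python3 st.py
```

```text
12.25 rel K (up,left,out) [-5.6 -0.7 14. ] force [-0.5 -0.8 17.4] [-0.63  1.79 -0.05] 9.4 [554.  265.8 114.3]
```

Emit:
arm_command([
  {"slide":[0,-0.007,-0.013],"yaw":0,"fingers":0.6},
  {"slide":[0,-0.007,-0.013],"yaw":0,"fingers":0.6},
  {"slide":[0,-0.007,-0.013],"yaw":0,"fingers":0.6},
  {"slide":[0,-0.007,-0.013],"yaw":0,"fingers":0.6},
  {"slide":[0,-0.007,-0.013],"yaw":0,"fingers":0.6},
  {"slide":[0,-0.03,-0.1],"yaw":0,"fingers":0.6},
  {"slide":[0,-0.06,-0.2],"yaw":0,"fingers":0.6},
  {"slide":[0,-0.1,-0.3],"yaw":0,"fingers":0.6},
  {"slide":[0,-0.1,-0.4],"yaw":0,"fingers":0.6},
  {"slide":[0,-0.1,-0.4],"yaw":0,"fingers":0.6},
])

```text
time_s: 13.08
tool_pos: [531.5, 262.7, 217.8]
eef_rot: [0.001, 0.644, 0.765, 0.004]
contact_force: [0.8, 0.6, 0.6]
finger_gap: 34.1
```

```bash
python3 st.py; python3 - <<'E'
from h import *
env.read_camera("wrist");m=env.camera_model("wrist")
wr=env.read_camera("wrist")[:,:,::-1];cv2.imwrite("pics/w9.png",wr)
S=np.mean([env.read_camera("side")[:,:,::-1].astype(float) for _ in range(3)],0).astype(np.uint8);cv2.imwrite("pics/s9.png",S)
K=np.array([565.5,268.5,105]);c,d=.985,.174
u=np.array([.866*c,.866*d,.5]);n=np.array([-.5*c,-.5*d,.866]);l=np.array([-d,c,0])
for o in(0,5,40):
  for a in(-16,0,16):print(o,a,proj("wrist",K+o*n+a*u,m).round(1),proj("side",K+o*n+a*u).round(1))
g=cv2.cvtColor(wr,cv2.COLOR_BGR2GRAY);mk=(g<45).astype(np.uint8);w=np.zeros_like(mk);w[205:275,290:345]=1
q,lab,st,ce=cv2.connectedComponentsWithStats(mk&w);print(st,ce.round(1))
for i in range(1,q):
  if st[i,4]>100:print(cv2.minAreaRect(np.argwhere(lab==i)[:,::-1].astype(np.float32)))
E
```

```text
13.0833 rel K (up,left,out) [ 26.6   0.2 114.9] force [1.  0.4 0. ] [ 0.   -0.06 -0.06] 34.1 [531.5 262.7 217.8]
0 -16 [315.3 216. ] [277.4 158.2]
0 0 [315.4 233.6] [281.5 155. ]
0 16 [315.4 251.4] [285.5 151.7]
5 -16 [315.3 215.2] [276.6 157.1]
5 0 [315.4 233.2] [280.7 153.9]
5 16 [315.4 251.2] [284.8 150.6]
40 -16 [315.3 208.8] [271.  149.3]
40 0 [315.4 229.3] [275.2 146. ]
40 16 [315.4 250. ] [279.3 142.7]
[[     0      0    640    400 255516]
 [   309    205     12     41    468]
 [   314    264      2      8     16]] [[319.5 199.4]
 [314.6 224.5]
 [314.5 267.5]]
((314.5, 225.0), (40.0, 11.0), 90.0)
```

```bash
python3 - <<'E'
from h import *
a=cv2.imread("pics/s9.png").astype(int);b=cv2.imread("pics/side0.png").astype(int)
g=(a-b).sum(2)//3
print(g[136:164,264:292])
w=cv2.cvtColor(cv2.imread("pics/w9.png"),cv2.COLOR_BGR2GRAY);print(w[195:255,315].tolist())
E
```

```text
[[  -2   -1    0   -2   -1    0    0   -1   -2   -1   -2   -1   -2   -2
    -1   -1   -1   -2   -2   -1   -1   -1   -1   -2   -2   -1   -1   -1]
 [  -1   -1    0   -1    0   -2   -2   -1   -1   -2   -1   -2   -1   -2
    -2   -1   -1   -1   -1   -1   -1   -1   -1   -1   -2   -2   -1   -1]
 [   0   -1   -2   -1    0   -1   -1   -2   -2    0   -2   -2   -1   -1
    -2   -1   -1   -1   -1   -2   -1   -1   -1   -2   -2   -1   -2   -1]
 [   0   -1    0   -1   -1   -1   -2   -1   -1   -1   -1   -2   -2   -1
    -2   -2   -1   -1   -1   -1   -1   -1   -1   -2   -1   -2   -2   -2]
 [  -2   -2   -1   -2   -1   -1   -2   -2   -2   -1   -2   -1   -2   -2
    -1   -1   -2   -2   -2   -1   -1   -2    0   -2   -2   -1   -1   -2]
 [   0   -2   -1   -1   -2   -2   -3   -1   -1   -1   -1    0   -1   -1
    -1   -2   -2   -2   -1   -1   -2   -1   -2   -2   -2   -1   -1   -2]
 [   0   -2   -2   -1   -2   -1   -2   -1   -2   -2   -1   -1   -1   -1
    -2   -1   -1   -1   -2   -1   -1   -1   -1   -1   -2   -1   -2   -1]
 [  -2   -1   -1   -1   -2   -1   -1   -2   -1   -1   -1   -2   -2   -1
    -1   -1  
[... 2515 characters left out ...]
 -1   -2]
 [  -2   -1   -1   -2   -1   -1   -1   -1   -2   -2   -7  -27  -47  -49
   -47  -44  -42  -40  -48  -43  -20   -5   -1   -2   -1   -2   -2   -2]
 [  -2   -1   -1   -2   -2   -2   -2   -1   -1   -1   -8  -29  -44  -40
   -34  -37  -47  -57  -63  -54  -25   -6   -2   -2   -1   -2   -2   -2]
 [  -1   -1   -2   -2   -1   -2   -2   -2   -2   -2   -8  -34  -56  -59
   -57  -59  -67  -71  -62  -39  -15   -4   -2   -1   -1   -1   -1   -1]]
[194, 193, 194, 193, 174, 110, 53, 25, 20, 20, 19, 25, 21, 21, 22, 20, 22, 21, 22, 22, 19, 22, 21, 21, 22, 19, 22, 17, 23, 21, 21, 23, 23, 20, 23, 21, 21, 15, 22, 20, 22, 21, 21, 19, 18, 15, 17, 14, 14, 12, 28, 68, 104, 112, 125, 180, 151, 159, 165, 167]
```

```bash
python3 - <<'E'
from h import *
env.read_camera("wrist");K=np.array([565.5,268.5,105]);c,d=.985,.174
u=np.array([.866*c,.866*d,.5]);n=np.array([-.5*c,-.5*d,.866]);l=np.array([-d,c,0]);B=np.array([u,l,n])
for nm,w,s in(("upper corner",(314.5,245),(275.5,145.8)),("lower corner",(314.5,200.3),(268.2,151.7)),("mid",(314.5,222.5),(271.8,148.8))):
    p,r=tri([ray("wrist",w),ray("side",s)]);print(nm,(B@(p-K)).round(1),np.round(r,1))
p,r=tri([ray("wrist",(320.7,236.5)),ray("side",(281,156.6))])
# keyhole from w1
import json
p,r=tri([ray("wrist",(308.0,233.1),json.load(open("w1.json"))),ray("side",(281,156.6))]);print("K tri",p,r,B@(p-K))
p,r=tri([ray("wrist",(308.0,233.1),json.load(open("w1.json"))),ray("top",(220.4,217.4))]);print("K tri",p,r)
E
```

```text
upper corner [ 4.4 -1.2 40.1] [3.5 3.5]
lower corner [-27.1  -1.6  40.4] [0.4 0.4]
mid [-11.4  -1.3  40. ] [2. 2.]
K tri [565.52490289 268.59044039 100.35377387] [np.float64(1.783100087893859), np.float64(1.7831000878938978)] [-2.28824273  0.08475068 -4.04376482]
K tri [562.70178905 268.05410197 110.40105617] [np.float64(0.2405140953834673), np.float64(0.24051409538351068)]
```

```bash
python3 - <<'E'
import cv2,numpy as np
w=cv2.imread("pics/w9.png");s=cv2.imread("pics/s9.png")
o=np.zeros((560,800,3),np.uint8);o[:560,:400]=cv2.resize(w[185:269,285:345],(400,560),interpolation=2)
o[:400,400:]=cv2.resize(s[130:170,258:298],(400,400),interpolation=2);cv2.imwrite("pics/c9.png",o)
E
```

```text
(no output)
```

View pics/c9.png

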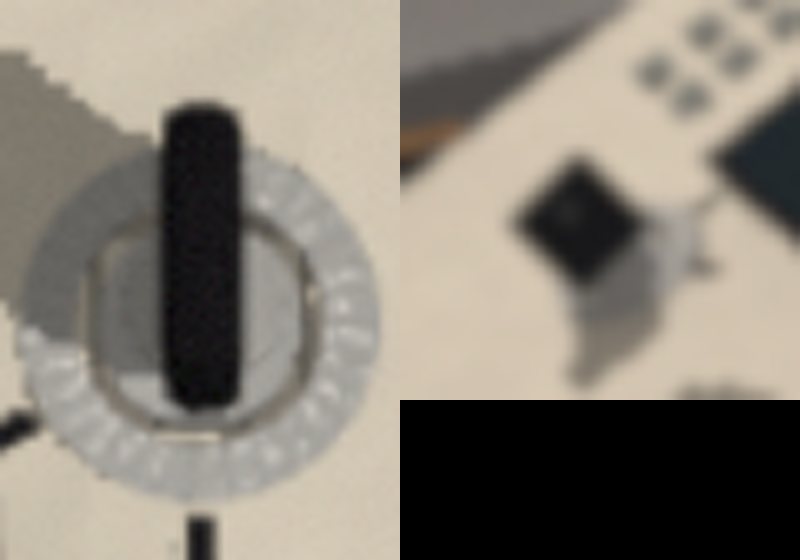

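The head is up along the slope in the hole and near home, but it leans about 6–7° downslope. I'll regrip it, straighten it and press it home.

Emit:
arm_command([
  {"slide":[0,0.093,0.1],"yaw":0,"fingers":0.6},
  {"slide":[0,0.093,0.2],"yaw":0,"fingers":0.6},
  {"slide":[0,0.093,0.3],"yaw":0,"fingers":0.6},
  {"slide":[0,0.093,0.36],"yaw":0,"fingers":0.6},
  {"slide":[0,0.093,0.387],"yaw":0,"fingers":0.6},
  {"slide":[0,0.093,0.387],"yaw":0,"fingers":1},
  {"slide":[0,0.093,0.387],"yaw":0,"fingers":1},
  {"slide":[0,0.093,0.387],"yaw":0,"fingers":1},
  {"slide":[0,0.093,0.387],"yaw":0,"fingers":1},
  {"slide":[0,0.093,0.387],"yaw":0,"fingers":1},
  {"slide":[0,0.1,0.383],"yaw":0,"fingers":1},
  {"slide":[0,0.107,0.379],"yaw":0,"fingers":1},
  {"slide":[0,0.114,0.375],"yaw":0,"fingers":1},
  {"slide":[0,0.114,0.375],"yaw":0,"fingers":1},
], grip_force=20)

```text
time_s: 14.55
tool_pos: [556.9, 266.3, 119.1]
eef_rot: [-0.001, 0.644, 0.765, -0.001]
contact_force: [-5.2, -1.3, -0.3]
finger_gap: 9.5
```

```bash
python3 st.py
```

```text
14.55 rel K (up,left,out) [-0.6 -0.7 16.6] force [-4.8 -0.3  2.4] [-0.2   1.3   0.04] 9.5 [556.9 266.3 119.1]
```

Emit:
arm_command([
  {"slide":[0,0.002,0.004],"yaw":0,"fingers":1},
  {"slide":[0,0.004,0.007],"yaw":0,"fingers":1},
  {"slide":[0,0.006,0.011],"yaw":0,"fingers":1},
  {"slide":[0,0.008,0.014],"yaw":0,"fingers":1},
  {"slide":[0,0.008,0.014],"yaw":0,"fingers":1},
])

```text
time_s: 14.97
tool_pos: [559.3, 266.7, 116.9]
eef_rot: [-0.0, 0.644, 0.765, 0.0]
contact_force: [-7.8, -2.8, 9.0]
finger_gap: 9.6
```

```bash
python3 st.py
```

```text
14.9667 rel K (up,left,out) [ 0.4 -0.7 13.5] force [-2.6 -1.4 11.9] [-0.58  1.84  0.02] 9.6 [559.3 266.7 116.9]
```

Emit:
arm_command([
  {"slide":[0,0.002,0.004],"yaw":0,"fingers":1},
  {"slide":[0,0.004,0.007],"yaw":0,"fingers":1},
  {"slide":[0,0.004,0.007],"yaw":0,"fingers":1},
])

```text
time_s: 15.22
tool_pos: [560.3, 266.9, 116.5]
eef_rot: [-0.0, 0.644, 0.765, 0.0]
contact_force: [-12.5, -5.4, 21.5]
finger_gap: 9.7
```

```bash
python3 st.py
```

```text
15.2167 rel K (up,left,out) [ 1.1 -0.7 12.6] force [-0.8 -3.1 25.2] [-1.11  2.82  0.02] 9.7 [560.3 266.9 116.5]
```

Emit:
arm_command([
  {"slide":[0,-0.004,-0.007],"yaw":0,"fingers":1},
  {"slide":[0,-0.004,-0.007],"yaw":0,"fingers":0.6},
  {"slide":[0,-0.004,-0.007],"yaw":0,"fingers":0.6},
  {"slide":[0,-0.004,-0.007],"yaw":0,"fingers":0.6},
  {"slide":[0,-0.004,-0.007],"yaw":0,"fingers":0.6},
  {"slide":[0,-0.03,-0.1],"yaw":0,"fingers":0.6},
  {"slide":[0,-0.06,-0.2],"yaw":0,"fingers":0.6},
  {"slide":[0,-0.12,-0.3],"yaw":0,"fingers":0.6},
  {"slide":[0,-0.12,-0.4],"yaw":0,"fingers":0.6},
  {"slide":[0,-0.12,-0.4],"yaw":0,"fingers":0.6},
])

```text
time_s: 16.05
tool_pos: [532.9, 263.0, 218.9]
eef_rot: [0.001, 0.644, 0.765, 0.004]
contact_force: [1.1, 0.5, 0.2]
finger_gap: 33.9
```

```bash
python3 st.py; cat > hd.py <<'E'
from h import *
import sys
env.read_camera("wrist");m=env.camera_model("wrist")
wr=env.read_camera("wrist")[:,:,::-1];cv2.imwrite(f"pics/{sys.argv[1]}.png",wr)
S=env.read_camera("side")[:,:,::-1];cv2.imwrite(f"pics/{sys.argv[1]}s.png",S)
K=np.array([565.5,268.5,105]);c,d=.985,.174
u=np.array([.866*c,.866*d,.5]);n=np.array([-.5*c,-.5*d,.866]);l=np.array([-d,c,0])
T=lambda th,o,a:K+o*n+a*(np.cos(th)*u-np.sin(th)*l)
print("pred K",proj("wrist",K,m).round(1),"head top off",proj("wrist",K+40*n,m).round(1))
def rect(g,c0,r):
    mk=np.zeros(g.shape,np.uint8);x,y=map(int,c0);mk[y-r:y+r,x-r:x+r]=(g<45)[y-r:y+r,x-r:x+r]
    q,lab,st,ce=cv2.connectedComponentsWithStats(mk);i=max(range(1,q),key=lambda i:st[i,4])
    pts=np.argwhere(lab==i)[:,::-1].astype(np.float32);b=cv2.minAreaRect(pts);return b,cv2.boxPoints(b)
b,_=rect(cv2.cvtColor(wr,cv2.COLOR_BGR2GRAY),proj("wrist",K+35*n,m),36);print("wrist head",b)
b,q=rect(cv2.cvtColor(S,cv2.COLOR_BGR2GRAY),proj("side",K+22*n-4*u),10);print("side head",b,q.round(1).tolist())
A=[proj("side",T(0,o,a)).round(1).tolist() for o,a in((5,-16),(40,-16),(40,16),(5,16))];print("side pred off",A)
E
python3 hd.py w10
```

```text
16.05 rel K (up,left,out) [ 28.3   0.2 115.2] force [ 1.1  0.3 -0.4] [ 0.04 -0.06 -0.08] 33.9 [532.9 263.  218.9]
pred K [315.3 231.6] head top off [315.3 226.9]
wrist head ((315.5, 227.0), (11.0, 40.0), 0.0)
side head ((277.1153869628906, 151.42306518554688), (7.488452911376953, 6.933752536773682), 56.3099365234375) [[272.20001220703125, 150.1999969482422], [277.8999938964844, 146.39999389648438], [282.1000061035156, 152.60000610351562], [276.29998779296875, 156.5]]
side pred off [[276.6, 157.1], [271.0, 149.3], [279.3, 142.7], [284.8, 150.6]]
```

The key is now straight and home: wrist head centre (315.5,227.0) against a predicted (315.3,226.9). Next I'll push the head's upper end clockwise with shut fingers, from the left side.

Emit:
arm_command([
  {"slide":[0.093,0.1,0],"yaw":0,"fingers":1},
  {"slide":[0.093,0.176,0],"yaw":0,"fingers":1},
  {"slide":[0.093,0.176,0],"yaw":0,"fingers":1},
  {"slide":[0.093,0.176,0.05],"yaw":0,"fingers":1},
  {"slide":[0.093,0.176,0.15],"yaw":0,"fingers":1},
  {"slide":[0.093,0.176,0.24],"yaw":0,"fingers":1},
  {"slide":[0.093,0.176,0.3],"yaw":0,"fingers":1},
  {"slide":[0.093,0.176,0.34],"yaw":0,"fingers":1},
  {"slide":[0.093,0.176,0.375],"yaw":0,"fingers":1},
  {"slide":[0.093,0.176,0.375],"yaw":0,"fingers":1},
  {"slide":[0.093,0.176,0.375],"yaw":0,"fingers":1},
])

```text
time_s: 17.12
tool_pos: [570.4, 292.0, 119.9]
eef_rot: [-0.0, 0.644, 0.765, -0.0]
contact_force: [-0.1, -0.4, 1.0]
finger_gap: 0.3
```

```bash
python3 st.py
```

```text
17.1167 rel K (up,left,out) [15.2 22.3  8.5] force [ 0.4 -0.4  0.9] [ 0.02 -0.04  0.03] 0.3 [570.4 292.  119.9]
```

Emit:
arm_command([
  {"slide":[0,0.008,-0.021],"yaw":0,"fingers":1},
  {"slide":[-0.01,0.008,-0.021],"yaw":0,"fingers":1},
  {"slide":[-0.02,0.008,-0.021],"yaw":0,"fingers":1},
  {"slide":[-0.03,0.008,-0.021],"yaw":0,"fingers":1},
  {"slide":[-0.04,0.008,-0.021],"yaw":0,"fingers":1},
  {"slide":[-0.04,0.008,-0.021],"yaw":0,"fingers":1},
  {"slide":[-0.04,0.008,-0.021],"yaw":0,"fingers":1},
])

```text
time_s: 17.7
tool_pos: [574.2, 282.2, 125.4]
eef_rot: [0.0, 0.644, 0.765, 0.0]
contact_force: [-0.1, 0.5, -0.3]
finger_gap: -0.2
```

```bash
python3 st.py
```

```text
17.7 rel K (up,left,out) [19.7 12.  12.2] force [-0.1  0.5 -0.3] [ 0.02 -0.02  0.02] -0.2 [574.2 282.2 125.4]
```

Emit:
arm_command([
  {"slide":[-0.008,0,0],"yaw":0,"fingers":1},
  {"slide":[-0.016,0,0],"yaw":0,"fingers":1},
  {"slide":[-0.024,0,0],"yaw":0,"fingers":1},
  {"slide":[-0.024,0,0],"yaw":0,"fingers":1},
])

```text
time_s: 18.03
tool_pos: [575.3, 276.7, 125.5]
eef_rot: [-0.0, 0.644, 0.765, 0.0]
contact_force: [0.8, 1.0, -0.3]
finger_gap: -0.1
```

```bash
python3 st.py
```

```text
18.0333 rel K (up,left,out) [19.8  6.3 12.2] force [ 0.6  0.9 -0.7] [0.29 0.1  0.01] -0.1 [575.3 276.7 125.5]
```

Emit:
arm_command([
  {"slide":[-0.008,0,0],"yaw":0,"fingers":1},
  {"slide":[-0.016,0,0],"yaw":0,"fingers":1},
  {"slide":[-0.016,0,0],"yaw":0,"fingers":1},
])

```text
time_s: 18.28
tool_pos: [575.9, 273.8, 125.6]
eef_rot: [-0.0, 0.643, 0.765, 0.001]
contact_force: [0.0, 4.7, -0.0]
finger_gap: -0.1
```

```bash
python3 st.py; python3 hd.py w11
```

```text
18.2833 rel K (up,left,out) [20.   3.4 12.3] force [ 0.7  4.7 -0.5] [ 1.06  0.05 -0.09] -0.1 [575.9 273.8 125.6]
pred K [309.2 227.8] head top off [307.4 218.2]
wrist head ((300.3416442871094, 217.60675048828125), (28.57474708557129, 68.72256469726562), 17.35402488708496)
side head ((277.60003662109375, 151.6999969482422), (7.155416965484619, 7.602630615234375), 63.43495178222656) [[272.6000061035156, 150.1999969482422], [279.3999938964844, 146.8000030517578], [282.6000061035156, 153.1999969482422], [275.79998779296875, 156.60000610351562]]
side pred off [[276.6, 157.1], [271.0, 149.3], [279.3, 142.7], [284.8, 150.6]]
```

Emit:
arm_command([
  {"slide":[-0.008,0,0],"yaw":0,"fingers":1},
  {"slide":[-0.016,0,0],"yaw":0,"fingers":1},
  {"slide":[-0.024,-0.002,0.001],"yaw":0,"fingers":1},
  {"slide":[-0.032,-0.004,0.002],"yaw":0,"fingers":1},
  {"slide":[-0.032,-0.004,0.002],"yaw":0,"fingers":1},
])

```text
time_s: 18.85
tool_pos: [576.2, 265.2, 124.8]
eef_rot: [-0.0, 0.644, 0.765, 0.0]
contact_force: [0.6, 4.8, 0.2]
finger_gap: -0.1
```

```bash
python3 st.py; python3 hd.py w12; python3 - <<'E'
import cv2
g=cv2.cvtColor(cv2.imread("pics/w12.png"),cv2.COLOR_BGR2GRAY)
for r in range(184,260,3):print(r,''.join('#' if v<45 else '+' if v<110 else '.' for v in g[r,262:352]))
E
```

```text
18.85 rel K (up,left,out) [18.6 -5.2 12.2] force [ 1.3  4.6 -0.5] [ 1.07 -0.12 -0.03] -0.1 [576.2 265.2 124.8]
pred K [324.2 230. ] head top off [326.6 221. ]
wrist head ((318.2374267578125, 220.06321716308594), (28.583528518676758, 68.88227081298828), 49.89908981323242)
side head ((277.7500305175781, 151.75001525878906), (9.192387580871582, 5.656853675842285), 45.0) [[272.5, 150.5], [276.5, 146.5], [283.0, 153.0], [279.0, 157.0]]
side pred off [[276.6, 157.1], [271.0, 149.3], [279.3, 142.7], [284.8, 150.6]]
184 ....+++++++++++++++++++++.....+...........................................................
187 .+++++++++++++++++++++++++++++++..........................................................
190 +++++++++++++++++++++++++++++++++++++...................................++++..............
193 +++++++++++++++++++++++++++++++++++++++++++++++++..................++##########++.........
196 +++++++++++++++++++++++++++++++++++++++++++++++++++++++++++.....+#################+.......
199 +++++++++++++++++++++++++++++++++++++++++++++++++++++++++++++#######################+.....
202 ++++++++++++
[... 1183 characters left out ...]
##++........................+++++..
241 +++++++++++++++++++++++++++++########################++...........................++++++..
244 +++++++++++++++++++++++++++++++++##################++............................+++++....
247 ++++++++++++++++++++++++++++++++++++++#########+++++++++++++++++++...........+++++++......
250 ++++++++++++++++++##+++++++++++++++++++++++++++++++#######++++++++++.....++++++++.........
253 +++++++++++++#########+++++++++++++++++++++++++++++#######++++++++++++++++++..............
256 ++++++++############+++++++++++++++++++++++++++++++#######+++++++++++..+..................
259 ++++++########++++++++++++++++##########+++++++++++#######++++++++++###########+..........
```

Emit:
arm_command([
  {"slide":[-0.008,-0.003,0.001],"yaw":0,"fingers":1},
  {"slide":[-0.016,-0.006,0.002],"yaw":0,"fingers":1},
  {"slide":[-0.022,-0.009,0.003],"yaw":0,"fingers":1},
  {"slide":[-0.022,-0.009,0.003],"yaw":0,"fingers":1},
])

```text
time_s: 19.33
tool_pos: [575.6, 258.0, 124.3]
eef_rot: [0.001, 0.644, 0.765, 0.0]
contact_force: [2.0, 2.4, 1.9]
finger_gap: 0.2
```

```bash
python3 st.py; python3 hd.py w13|grep wrist
```

```text
19.3333 rel K (up,left,out) [ 16.7 -12.1  12.7] force [3.  2.  0.4] [ 0.5  -0.46 -0.  ] 0.2 [575.6 258.  124.3]
wrist head ((330.75079345703125, 223.73004150390625), (38.83153533935547, 76.6456527709961), 47.290611267089844)
```

Emit:
arm_command([
  {"slide":[0,-0.006,0.003],"yaw":0,"fingers":1},
  {"slide":[0,-0.012,0.007],"yaw":0,"fingers":1},
  {"slide":[0,-0.017,0.01],"yaw":0,"fingers":1},
  {"slide":[0,-0.017,0.01],"yaw":0,"fingers":1},
])

```text
time_s: 19.82
tool_pos: [572.9, 257.3, 122.9]
eef_rot: [0.002, 0.644, 0.765, 0.001]
contact_force: [7.2, -1.4, 8.4]
finger_gap: 0.1
```

```bash
python3 st.py; python3 - <<'E'
from h import *
env.read_camera("wrist")
im=env.read_camera("wrist")[:,:,::-1];cv2.imwrite("pics/w14.png",im);g=cv2.cvtColor(im,cv2.COLOR_BGR2GRAY)
for r in range(180,275,3):print(r,''.join('#' if v<35 else '+' if v<110 else '.' for v in g[r,270:380]))
E
```

```text
19.8167 rel K (up,left,out) [ 13.6 -12.3  12.8] force [10.2 -2.6  3.9] [-0.09 -1.31  0.07] 0.1 [572.9 257.3 122.9]
180 ..............................................................................................................
183 ..............................................................................................................
186 ..............................................................................................................
189 ........................++++++.+++............................................................................
192 ............++++++++++++++++++++++++..........................................................................
195 ....++++++++++++++++++++++++++++++++++++...................+..................................................
198 +++++++++++++++++++++++++++++++++++++++++++++++++.............................................................
201 +++++++++++++++++++++++++++++++++++++++++++++++++++++++++++...................................................
204 +++++++++++++++++++++++++++++++++++++++++++++++++++++++++++..
[... 1994 characters left out ...]
..........
258 +++++++++++++++++++++++#########+++++++++++#######++++++++++++#######++........+++++++........................
261 +++++++++++++++++++#############+++++++++++#######+++++++++++############+++++++++............................
264 ++++++++++++++##################+++++++++++#######+++++++++++#############++..................................
267 +++++++++++#####################+++++++++++#######+++++++++++#############++..................................
270 +++++++++++++##+++#############++++++++++++#######++++++++++++#############+..................................
273 ++++++++++++++++++#############++++++++++++#######++++++++++++#############+..................................
```

Emit:
arm_command([
  {"slide":[0,-0.004,0.002],"yaw":0,"fingers":1},
  {"slide":[0,-0.008,0.005],"yaw":0,"fingers":1},
  {"slide":[0,-0.008,0.005],"yaw":0,"fingers":1},
])

```text
time_s: 20.17
tool_pos: [572.4, 257.1, 122.6]
eef_rot: [0.002, 0.644, 0.765, 0.003]
contact_force: [8.0, -0.6, 12.0]
finger_gap: 0.2
```

```bash
python3 st.py
```

```text
20.1667 rel K (up,left,out) [ 12.9 -12.4  12.8] force [12.8 -2.   6.5] [-0.18 -1.7   0.05] 0.2 [572.4 257.1 122.6]
```

Emit:
arm_command([
  {"slide":[0,0.012,-0.007],"yaw":0,"fingers":1},
  {"slide":[0,0.03,-0.018],"yaw":0,"fingers":1},
  {"slide":[0,0.03,-0.05],"yaw":0,"fingers":1},
  {"slide":[0,0.03,-0.15],"yaw":0,"fingers":1},
  {"slide":[0,0.03,-0.28],"yaw":0,"fingers":1},
  {"slide":[0.05,-0.05,-0.386],"yaw":0,"fingers":0.6},
  {"slide":[0.05,-0.15,-0.386],"yaw":0,"fingers":0.6},
  {"slide":[0.05,-0.15,-0.386],"yaw":0,"fingers":0.6},
  {"slide":[0.05,-0.15,-0.386],"yaw":0,"fingers":0.6},
  {"slide":[0.05,-0.15,-0.386],"yaw":0,"fingers":0.6},
])

```text
time_s: 21.0
tool_pos: [529.4, 263.1, 216.4]
eef_rot: [-0.0, 0.644, 0.765, -0.001]
contact_force: [0.7, -0.2, -0.0]
finger_gap: 33.9
```

```bash
python3 st.py; python3 hd.py w15; python3 - <<'E'
import cv2
g=cv2.cvtColor(cv2.imread("pics/w15.png"),cv2.COLOR_BGR2GRAY)
for r in range(196,266,2):print(r,''.join('#' if v<45 else '+' if v<110 else '-' if v<150 else '.' for v in g[r,280:350]))
E
```

```text
21.0 rel K (up,left,out) [ 24.1   1.  114.7] force [ 0.5 -0.4 -0.3] [ 0.   -0.04 -0.01] 33.9 [529.4 263.1 216.4]
pred K [314.6 235.2] head top off [314.3 230.8]
wrist head ((314.53765869140625, 228.5894317626953), (15.473774909973145, 38.854209899902344), 67.16634368896484)
side head ((277.0, 152.00001525878906), (9.899497032165527, 2.82842755317688), 45.0) [[272.5, 149.5], [274.5, 147.5], [281.5, 154.5], [279.5, 156.5]]
side pred off [[276.6, 157.1], [271.0, 149.3], [279.3, 142.7], [284.8, 150.6]]
196 ......................................................................
198 ......................................................................
200 ......................................................................
202 ......................................................................
204 ...........----.......................................................
206 ......-------------...........-----...................................
208 .-------------------...........-----..................................
210 ------------------------++--.-.....................................
[... 1328 characters left out ...]
----.....................
248 ---...+++---..........---+--...........-------........................
250 ####+####+--............---------+--++++----.........................-
252 ######++-....-................-----------............................-
254 ###+-................................................................-
256 ###-.................................................................-
258 ###-.................................................................+
260 ###+.................................................................+
262 ###+-................................................................+
264 ###+-...........................++++.................................+
```

```bash
python3 - <<'E'
from h import *
t=env.read_camera("side")[:,:,::-1].astype(int);b=cv2.imread("pics/side0.png").astype(int)
d=(np.abs(t-b).sum(2)>60);print("side changed px: bottles/mug",d[228:322,372:445].sum(),"round key",d[255:274,326:342].sum(),"decoys",d[274:302,288:308].sum(),d[305:335,332:352].sum(),"laser key slot",d[272:300,332:352].sum())
s=env.observe();print(s["time_s"],s["contact_force"]);env.close_job()
E
```

```text
side changed px: bottles/mug 450 round key 153 decoys 0 249 laser key slot 421
21.2 [ 0.66299491  1.28478377 -0.21957617]
the job is handed in; nothing more can be done
```

```bash
python3 - <<'E'
import cv2,numpy as np
b=cv2.imread("pics/side0.png")
for n in("s9","w15s"):
    t=cv2.imread(f"pics/{n}.png");r=[]
    for x,y,w,h in((372,228,24,44),(380,240,65,82),(325,255,18,20),(332,305,20,30)):
        T=b[y:y+h,x:x+w];S=t[y-8:y+h+8,x-8:x+w+8];m=cv2.minMaxLoc(cv2.matchTemplate(S,T,cv2.TM_CCOEFF_NORMED));r.append((round(m[1],3),m[3]))
    print(n,r)
    d=np.abs(t.astype(int)-b).sum(2)>60;ys,xs=np.nonzero(d[228:335,320:445]);print(len(xs),(t.astype(int)-b)[228:335,320:445][d[228:335,320:445]].mean(0))
E
```

```text
s9 [(0.952, (8, 8)), (0.968, (8, 8)), (0.734, (8, 8)), (0.732, (8, 9))]
4325 [-40.26890173 -44.99398844 -50.69063584]
w15s [(0.951, (8, 8)), (0.968, (8, 8)), (0.741, (8, 8)), (0.733, (8, 9))]
4326 [-40.13476653 -44.83217753 -50.47549699]
```

The laser key is in the keyhole, pushed home, turned clockwise to the end stop and released. I handed the job in at 21.2 s with the robot clear of everything.

**What I did**
- I took the square-headed key from the right-hand slot. I tilted it about 30° between the pads against the slot's rim, because the tool only points down, and then pushed it into the keyhole.
- After the first release it leaned about 7° downslope. I gripped it again, straightened it and pressed it home with about 25 N.
- I turned it by pushing the head with shut fingers until the force rose from about 4.7 N to 12.8 N with almost no further movement.

**Last checks**
- **Turn:** the key stands at about 67°, against about 69° expected at the stop (60° plus up to 9° of play). I did not measure the rotor's own angle; I take it as on from the stop force and the key's angle.
- **Seating:** before the turn the head lay where a straight, fully home key should be, to within a pixel in the wrist view. After the turn it was about 2 pixels (roughly 2 mm) off, so it may lean a couple of degrees. I did not press it again.
- **Other objects:** a raw before/after picture check showed changed pixels around the bottles, mug, round key and one orange decoy. These pixels got darker, which fits the arm's shadow. Matching their outlines put the bottles, mug and round key exactly where they were. The decoy's outline was one pixel off. The round key and decoy matches were weaker (about 0.73), so they are less certain. I ran this match after handing in.

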